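Re-zero the spice grinder, back it off five clicks and cap it

ROBOT

A 6-joint arm with a two-finger parallel gripper is mounted at the origin on the work surface. World frame = base frame: x ahead of the robot, y to its left, z up, the work surface at z = 0. Lengths are in mm, angles in rad, forces in N, time in s.
With the tool pointing down it reaches from about 300 to 775 mm from the base axis. Payload 14.6 kg.
Tool frame: the origin (TCP) lies midway between the tips of the shut fingers; the grasp point (between the pads) lies manip.grasp_offset behind it (manip.grasp_offset is the distance from the TCP to the grasp point, in mm); z points along the fingers, y is the direction in which the jaws open and shut (so a half turn about z gives the same grasp; the last joint's range is limited). The gripper opens to 94 mm and grips with 3 to 60 N. Pads are 16 mm wide; open, the fingers measure 119 mm over their backs; the gripper's body (75 mm by 177 mm) begins 78 mm behind the grasp point.
Start: joints at [1.172, 0.3, 1.521, -0, 1.321, -0.067], TCP at [179.157, 519.992, 205.446] pointing down, gripper open.
Joint ranges: [-3.03, 3.03], [-0.79, 2.21], [0.23, 2.52], [-1.04, 4.18], [0, 3.07], [-2.55, 2.55]. Speed limits (rad/s): [2.22, 2.22, 2.57, 3.14, 3.14, 3.14].

INTERFACE

Orientations are given as [roll, pitch, yaw] about the fixed x, y, z axes, in that order (R = Rz(yaw) Ry(pitch) Rx(roll)).
In Python, from cell import monitor, vision, order, manip gives the robot as it stands.
- The arm moves only by the shell command python3 -m jog 'ROWS' [FORCE]. ROWS is JSON, a list of rows, each a list of 7 numbers: the shift along the tool's x, y, z in cm, then the turn, a rotation vector about the tool's x, y, z in rad, then the opening in per cent of the stroke, from 0 (shut) to 100 (fully open). In form: [[tx, ty, tz, rx, ry, rz, jaw], ...]. A call has 1 to 8 rows; each row shifts and turns the commanded pose from where the row before left it, along the tool's axes as they then stand; what a row does not reach is not made up. A row lasts 1/10 s, in which the tool goes at most 50 mm and 8.59 degrees, less where a joint would pass 70% of its speed; a pose out of reach is approached as far as the arm can. A call is refused whole if a number of a shift passes 5 or a number of a turn 0.15, either way. A call with a gripper value outside its range is refused whole. The fingers move at their own pace and stop on an object; FORCE is the grip in N (left out, the last holds). Time passes only in rows, so rows that do not move let the fingers close. It gives the time, the measured TCP pose, the force and the opening at its end, in the units of the state.
- monitor.read_state(): the state, without advancing time (a new reading comes with each control period).
- vision.camera(name): name is "side" or "top" or "wrist"; returns a dict with "color" (480x640x3 uint8, blue, green, red), "fx", "fy", "cx", "cy" (pixels), "cam_to_world" (4x4, takes a point from camera to world coordinates); the wrist camera has in their place "tool_from_camera" (4x4, takes a point from camera to tool coordinates, whose origin is the TCP and whose axes are the flange's). Camera axes: x right, y down, z forward; pixel columns grow to the right and rows downward; lengths in mm; the calibration is good to about 2 mm. The wrist camera is an equidistant fisheye: a pixel r from the principal point sees the ray r / f radians off the axis. A picture is of the moment at which its call begins: read the wrist's pose just before it. There is no depth.
- order.sign_off(): hands the job in, once; it reports no verdict.
The state is a dict: "clock": time; "joints": joint angles; "qd": joint speeds; "effort": joint torques, N m; "eef_pos": TCP position; "eef_rot": TCP orientation; "wrist_force": force on the tool from outside, world axes, zero at the start; "moment": the same for the moment, N m; "finger_gap": finger opening in mm.
Only numpy, scipy, OpenCV 4.12 (cv2) and the standard library are available. Lean on these libraries where they do the work, as an engineer would, in place of code of your own. Each camera call takes 0.05 s, during which the arm holds its last target.

TASK

The spice grinder has just been cleaned, so set it again: turn its black adjuster ring clockwise (seen from above) until the burrs touch and it will go no further, gently, without forcing it, and then open it, anticlockwise, by exactly five clicks counted from there. Then put the loose orange cap back in the throat on top, fully home, and leave the other things on the bench where they are.

Things in the scene. Friction and masses are not known exactly. Their poses are not given: they have to be found in the camera images.
- grinder: White spice grinder, fixed, 258 mm high; origin on its shaft axis at bench level, z up, front (chute, cup) to -x. Foot x -138 to 88, y +-75 mm; round head 96 mm across, top at z 205 mm; on it a neck (53 mm) and ring. Inside the head the ring's dog (ring_dog) meets the burr stop (burr_stop): a springy end, some 0.12 N m more per degree past the touch; 0.35 is surely the stop, over 0.65 is forcing.
- ring_mid (a point): Centre of the adjuster ring, on its upright axis, half-way up (z 230 mm): black, ribbed, 62 mm across, 26 mm high (z 217 to 243 mm), round and unmarked; grip it across from above at any angle, 25 N holds. The point and its axes are the grinder's and do not turn: the ring's own angle is not measured, only felt. It starts 2 to 4 clicks open. Clockwise seen from above closes.
- throat (a point): Centre of the throat's mouth, z 258 mm; steel tube 46 mm outside, 40 inside, 16 deep, 15 mm above the ring's top. FEEL OF THE RING: even notches 10 to 20 degrees apart; it resists some 0.2 N m on leaving one, ever less to half-way, then pulls forward, up to 0.3 N m, till it drops in the next: one click. The stop lies between two notches: let its spring go slack, the next drop is click one.
- cap_knob (a point): Middle of the knob of the loose throat cap, which stands upright on the bench, 60 to 130 g. Orange knob 18 mm across, 36 mm high (18 mm above and below this point); under it an orange disc 52 mm across, 6 mm thick, then a steel spigot 34 mm across, 14 mm long, with a chamfered foot. Home, the disc lies on the throat's rim: this point is then 24 mm above the throat point.
- cup: Steel catch cup, 60 mm across, 65 mm high, standing loose on the grinder's foot under the chute, about 98 mm in front of the shaft axis; origin at its underside. Leave it alone.
- jar: Amber spice jar with a steel lid, 60 mm across, 85 mm high; origin at its underside. Leave it alone.
- dish: Small steel bowl, 90 mm across, 35 mm high; origin at its underside. Leave it alone.
- brush: Cleaning brush with a wooden handle, 180 mm long, 20 mm thick, lying along its x axis; origin at its underside, mid-length. Leave it alone.
Mind the look-alikes: they are no part of the job. Of the things that look like the part that bears cap_knob, take the one that is nearest to the robot's base at the start.

How it is judged (in metres and radians):
On the way, in this order (a step that is already met when the one before it is completed fails the run):
1. the ring is turned clockwise until the burrs touch (contact force between ring_dog and burr_stop above 4 N), for 0.1 s.
2. the ring is opened to the fifth click (y of ring_dog in the frame of grinder between -0.003 and 0.003 m and x of ring_dog in the frame of grinder below 0 m), for 0.3 s.
3. the cap is set home in the throat (horizontal distance between cap_knob and throat below 0.005 m and z of cap_knob in the frame of throat below 0.026 m and angle between cap_knob's own z axis and vertical below 0.06 rad), for 0.2 s.
At the end, for the whole second after the job is handed in: the ring rests in the fifth click from the burr touch (its dog within 3 mm, 0.42 of a click, of straight in front of the axis), and the cap stands upright (0.06 rad) and still in the throat, fully home to 2 mm and within 5 mm of its centre (all of step 2 and all of step 3 and linear speed of cap below 0.02 m/s).
It fails at once if the ring is forced against the burr stop (over 20 N there, some 0.65 N m on the ring) (contact force between ring_dog and burr_stop above 20 N).
It fails at once if the cup, jar, dish or brush is shifted by more than 20 mm (distance of any of cup, jar, dish, brush from where it was at the start of the episode above 0.02 m).
It also fails if it takes over 72 s, if anything falls off the work surface, if the arm or the gripper's body presses on something with over 40 N, if the wrist force passes 120 N, or if a joint passes its speed limit or range.

## Working session

There is one attempt and no reset: what is moved stays moved. The work goes in short steps, Python scripts to look and compute and a shell command to move; the robot and the scene stay as the last step left them, time stands still between calls to the robot, and variables do not carry over. Pictures are saved under pics/ and viewed, and the job is handed in when it is done.

```bash
ls; mkdir -p pics
python3 - <<'E'
from cell import monitor, vision, manip
import cv2
print(manip.grasp_offset, [x for x in dir(manip) if x[0]!='_'])
print(monitor.read_state())
for n in ("side","top","wrist"):
    c=vision.camera(n); cv2.imwrite(f"pics/{n}0.png",c["color"]); print(n,{k:v for k,v in c.items() if k!="color"})
E
```

```text
pics
18.8 ['Unreachable', 'grasp_offset']
{'clock': 0.0, 'joints': array([ 1.17242980e+00,  3.00502634e-01,  1.52158984e+00, -2.44110396e-06,
        1.32069887e+00, -6.65920240e-02]), 'qd': array([-7.94107358e-05,  1.23540845e-04, -2.20685868e-04, -3.35890501e-05,
       -4.50965967e-04, -4.28370649e-04]), 'effort': array([-4.54082314e-03, -5.31827080e+01, -3.52723968e+01,  7.06325099e-02,
        2.46755633e-02, -4.32681884e-05]), 'eef_pos': array([179.04208637, 519.75973538, 204.86532848]), 'eef_rot': array([-3.14039646e+00, -7.74053320e-05,  2.80981871e+00]), 'wrist_force': array([ 0.50895316, -0.19198721, -0.2401921 ]), 'moment': array([ 0.00976809,  0.00264406, -0.01112256]), 'finger_gap': 94.06670265460271}
side {'fx': 525.2483280334791, 'fy': 525.2483280334791, 'cx': 320.17209636642156, 'cy': 233.1690020651067, 'cam_to_world': array([[-9.94120433e-01, -8.28864567e-02,  6.96735201e-02,
         5.11851545e+02],
       [-1.06154765e-01,  6.19185537e-01, -7.78036269e-01,
         9.24663109e+02],
       [ 2.13478336e-02, -7.80857929e-01, -6.24343787e-01,
         8.70261401e+02]
[... 324 characters left out ...]
34776406e-03, -4.51545868e-03,
         2.40226869e+01],
       [ 5.60851335e-03, -1.56293839e-01, -9.87694680e-01,
         1.17046263e+03],
       [ 0.00000000e+00,  0.00000000e+00,  0.00000000e+00,
         1.00000000e+00]])}
wrist {'fx': 371.64829954431775, 'fy': 371.64829954431775, 'cx': 318.2998333654368, 'cy': 240.34790891178943, 'tool_from_camera': array([[ 3.06546342e-04, -9.58285172e-01, -2.85813637e-01,
         8.33729336e+01],
       [ 9.99999946e-01,  2.59352633e-04,  2.02973322e-04,
        -8.50395460e-01],
       [-1.20379805e-04, -2.85813684e-01,  9.58285199e-01,
        -1.79205051e+02],
       [ 0.00000000e+00,  0.00000000e+00,  0.00000000e+00,
         1.00000000e+00]])}
```

View pics/top0.png

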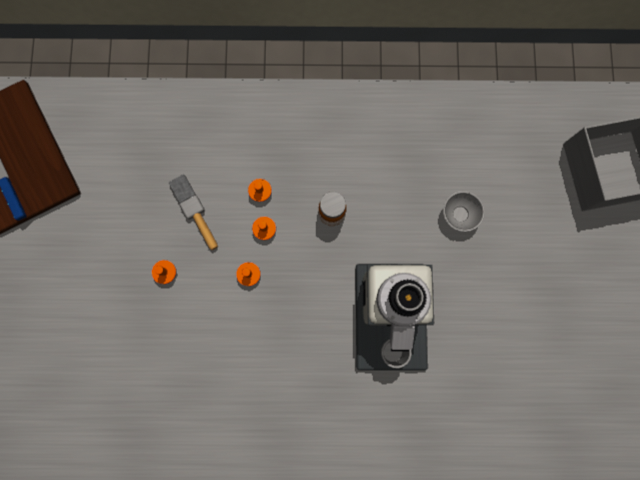

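View pics/side0.png

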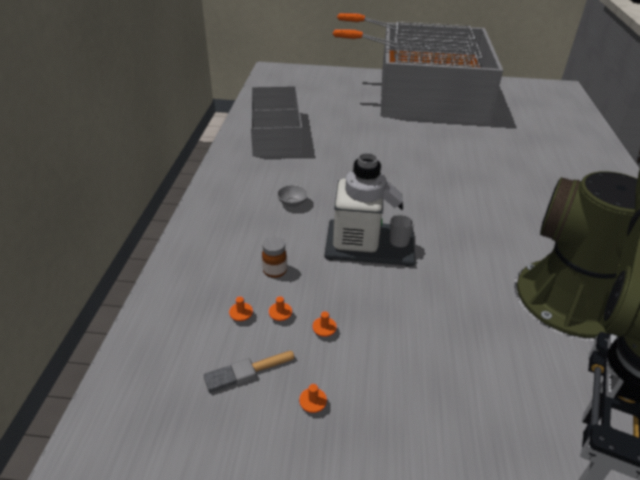

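View pics/wrist0.png

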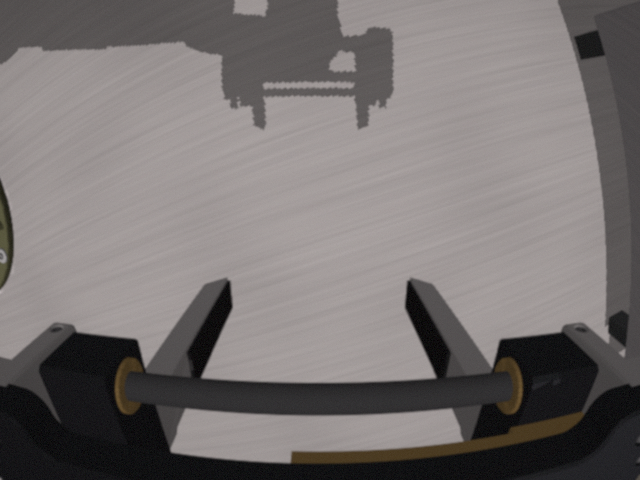

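Top view: four orange knob caps at about (260,190), (264,229), (248,274), (164,272). The jar is at (332,208), dish (463,212), brush (195,213) and grinder ring at (408,297). Next I'll locate each of these precisely.

```bash
cat > h.py <<'E'
import numpy as np, cv2
from cell import monitor, vision
def ray(c,u,v):
    d=np.array([(u-c["cx"])/c["fx"],(v-c["cy"])/c["fy"],1.0]); T=c["cam_to_world"]
    return T[:3,3],T[:3,:3]@d
def at_z(c,u,v,z):
    o,d=ray(c,u,v); return o+d*(z-o[2])/d[2]
def proj(c,p):
    T=c["cam_to_world"]; q=T[:3,:3].T@(np.asarray(p,float)-T[:3,3]); return q[0]/q[2]*c["fx"]+c["cx"],q[1]/q[2]*c["fy"]+c["cy"]
def Rt(s):
    from scipy.spatial.transform import Rotation as R
    return R.from_euler('xyz',s["eef_rot"]).as_matrix()
def wproj(c,s,P):
    P=np.atleast_2d(P); t=(P-s["eef_pos"])@Rt(s); T=c["tool_from_camera"]; q=(t-T[:3,3])@T[:3,:3]
    r=np.hypot(q[:,0],q[:,1]); th=np.arctan2(r,q[:,2]); k=c["fx"]*th/np.maximum(r,1e-9)
    return np.c_[c["cx"]+k*q[:,0],c["cy"]+k*q[:,1]]
def wray(c,s,u,v):
    a=np.array([u-c["cx"],v-c["cy"]]);r=np.hypot(*a);th=r/c["fx"]
    d=np.r_[a/max(r,1e-9)*np.sin(th),np.cos(th)]; T=c["tool_from_camera"]
    R=Rt(s); return s["eef_pos"]+R@T[:3,3], R@(T[:3,:3]@d)
def w_at_z(c,s,u,v,z):
    o,d=wray(c,s,u,v); return o+d*(z-o[2])/d[2]
E
python3 - <<'E'
from h import *
for n in("top","side"):
    c=vision.camera(n); im=c["color"]; hsv=cv2.cvtColor(im,cv2.COLOR_BGR2HSV)
    m=cv2.inRange(hsv,(3,200,120),(14,255,255))
    k,l,st,ce=cv2.connectedComponentsWithStats(m)
    for i in range(1,k):
        if st[i,4]>60: 
            p=at_z(c,*ce[i],24); print(n,ce[i].round(1),st[i],p.round(1),np.hypot(*p[:2]).round(1))
    if n=="top":
        cv2.imwrite("pics/t1.png",np.hstack([cv2.resize(im[160:300,140:290],None,fx=3,fy=3,interpolation=2),cv2.resize(im[255:380,345:445],None,fx=3.36,fy=3.36,interpolation=2)]) if 0 else cv2.resize(im[160:300,140:290],None,fx=4,fy=4,interpolation=2))
        cv2.imwrite("pics/t2.png",cv2.resize(im[255:380,345:445],None,fx=4.8,fy=4.8,interpolation=2))
    else: cv2.imwrite("pics/s2.png",cv2.resize(im[145:270,315:425],None,fx=4.8,fy=4.8,interpolation=2)); cv2.imwrite("pics/s1.png",cv2.resize(im[285:420,200:350],None,fx=4,fy=4,interpolation=2))
E
```

```text
top [259.4 189.7] [248 179  23  23 366] [745.8 156.8  24. ] 762.1
top [263.6 227.8] [253 217  23  23 383] [661.1 145.6  24. ] 676.9
top [163.5 271.6] [152 260  24  24 394] [564.5 356.6  24. ] 667.8
top [247.9 273.7] [237 263  23  23 407] [561.2 176.7  24. ] 588.4
side [350.6  16. ] [339  14  25   5  92] [  642.5 -2007.7    24. ] 2108.0
side [348.1  32.6] [334  31  27   5 101] [  638.  -1730.7    24. ] 1844.5
side [238.  311.5] [230 298  20  22 183] [753.9 163.8  24. ] 771.5
side [277.7 311.2] [270 298  20  22 191] [668.9 152.1  24. ] 686.0
side [322.  326.5] [314 313  21  23 220] [568.9 183.4  24. ] 597.7
side [311.4 399.5] [301 385  25  27 361] [570.1 361.6  24. ] 675.1
```

View pics/t2.png

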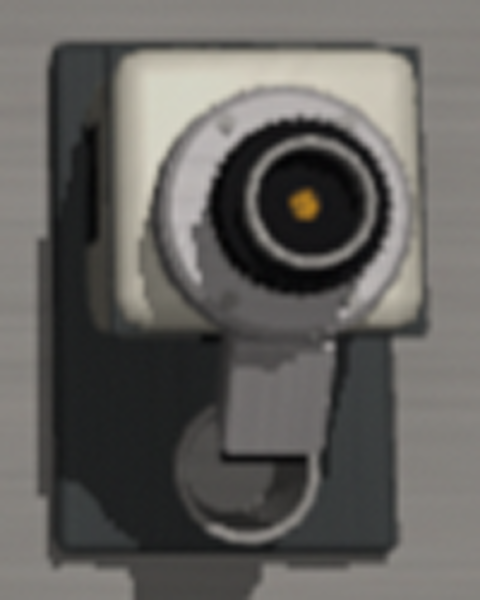

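View pics/s2.png

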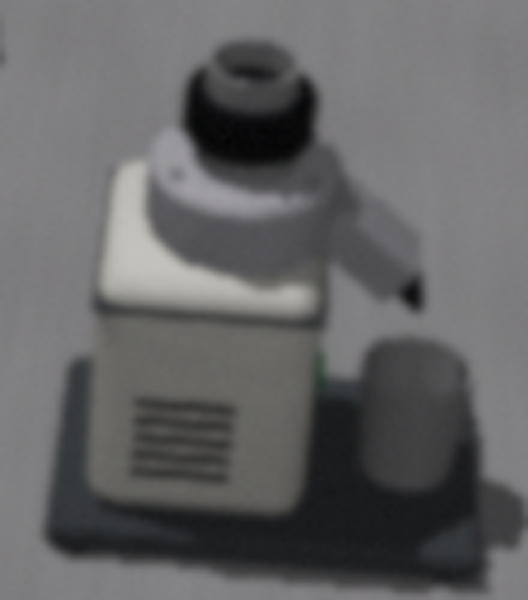

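View pics/t1.png

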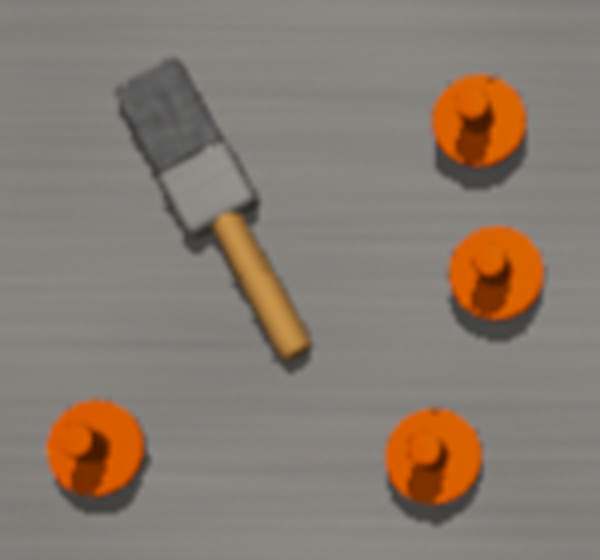

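View pics/s1.png

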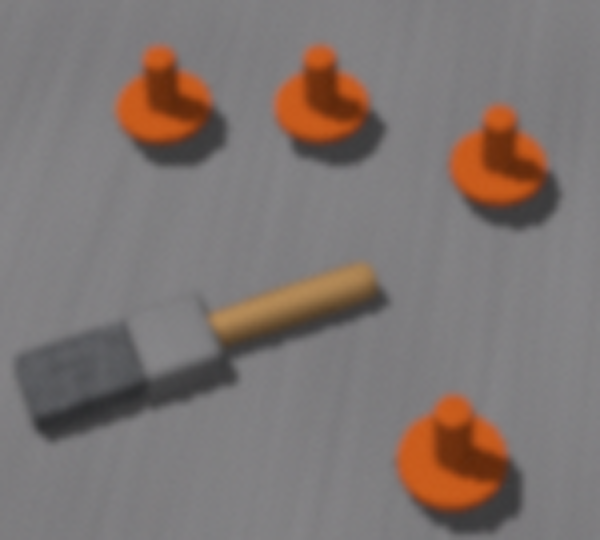

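Candidates for the cap (top pixels): (260,190) at 762 mm from the base, (264,229) at 677, (164,272) at 668 and (248,274) at 588. All four look identical, so I take (248,274), which is clearly nearest to the base. The grinder's throat rim is at about (410,297) in the top view and (368,158) in the side view.

Run:
```python
from h import *
ct=vision.camera("top"); cs=vision.camera("side")
def tri(a,b):
    o1,d1=ray(ct,*a);o2,d2=ray(cs,*b);A=np.c_[d1,-d2];t=np.linalg.lstsq(A,o2-o1,rcond=None)[0]
    p,q=o1+d1*t[0],o2+d2*t[1];return ((p+q)/2).round(1),np.linalg.norm(p-q).round(1)
print("throat",tri((409.8,297.1),(368.1,158.1)),at_z(ct,409.8,297.1,258),at_z(cs,368.1,158.1,258))
print("knobtop",tri((247,271.5),(324.9,314.5)),at_z(ct,247,271.5,56),at_z(cs,324.9,314.5,56))
# grinder yaw from foot corners in top (z~12)
for u,v in[(345+50/4.8,255+555/4.8),(345+388/4.8,255+555/4.8),(345+50/4.8,255+45/4.8)]: print(at_z(ct,u,v,12).round(1))
```

```text
throat (array([ 499.7, -129.1,  255.8]), np.float64(2.2)) [ 498.49177678 -128.68344623  258.        ] [ 500.83378323 -125.60983429  258.        ]
knobtop (array([563.6, 174.9,  52.4]), np.float64(1.6)) [562.41553433 174.48758946  56.        ] [564.19030505 178.10184124  56.        ]
[359.9 -52.8  12. ]
[ 360.8 -200.6   12. ]
[584.5 -53.4  12. ]
```

```bash
cat >> h.py <<'E'
def go(x,y,z,yaw=None):
    s=monitor.read_state(); d=(np.array([x,y,z])-s["eef_pos"])
    print("tool shift cm",(Rt(s).T@d/10).round(3),"yaw",s["eef_rot"].round(4), "turn_z",None if yaw is None else round(s["eef_rot"][2]-yaw,4),"pos",s["eef_pos"].round(1),"t",s["clock"])
def st():
    s=monitor.read_state(); print("t",round(s["clock"],2),"pos",s["eef_pos"].round(2),"rot",s["eef_rot"].round(4),"F",s["wrist_force"].round(2),"M",s["moment"].round(3),"q",s["joints"].round(3),"gap",round(s["finger_gap"],1))
E
python3 -c "
from h import *
go(499,-128.5,330,2.0)"
```

```text
tool shift cm [-51.364 -50.889 -12.454] yaw [-3.1413 -0.      2.8098] turn_z 0.8098 pos [179.1 519.9 205.3] t 0.35
```

```bash
python3 -m jog '[[-3.2,-3.2,-2,0,0,0,100],[-3.2,-3.2,-2,0,0,0,100],[-3.2,-3.2,-2,0,0,0,100],[-3.2,-3.2,-2,0,0,0,100],[-3.2,-3.2,-2,0,0,0,100],[-3.2,-3.2,-2,0,0,0,100],[-3.2,-3.2,0,0,0,0,100],[-3.2,-3.2,0,0,0,0,100]]' 25
python3 -m jog '[[-3.2,-3.2,0,0,0,0,100],[-3.2,-3.2,0,0,0,0,100],[-3.2,-3.2,0,0,0,0,100],[-3.2,-3.2,0,0,0,0,100],[-3.2,-3.2,0,0,0,0,100],[-3.2,-3.2,0,0,0,0,100]]'
python3 -m jog '[[0,0,0,0,0,0.14,100],[0,0,0,0,0,0.14,100],[0,0,0,0,0,0.14,100],[0,0,0,0,0,0.14,100],[0,0,0,0,0,0.14,100],[0,0,0,0,0,0.1,100]]'
python3 - <<'E'
from h import *
st(); go(499,-128.5,330,2.0)
s=monitor.read_state();c=vision.camera("wrist");cv2.imwrite("pics/w1.png",c["color"])
print(wproj(c,s,[[499.5,-128.5,258]]))
E
```

```text
clock: 1.15
eef_pos: [338.2, 192.9, 326.1]
eef_rot: [3.141, 0.001, 2.81]
wrist_force: [0.6, 0.9, -0.8]
finger_gap: 93.9
clock: 1.75
eef_pos: [457.2, -51.5, 325.6]
eef_rot: [3.141, 0.0, 2.809]
wrist_force: [-0.5, 0.5, 0.6]
finger_gap: 94.0
clock: 2.35
eef_pos: [456.7, -49.5, 325.4]
eef_rot: [-3.142, -0.0, 2.004]
wrist_force: [0.7, -0.4, -0.4]
finger_gap: 93.5
t 2.35 pos [456.74 -49.51 325.45] rot [-3.1416 -0.      2.0042] F [ 0.67 -0.35 -0.36] M [-0.034  0.035 -0.018] q [-0.188  0.027  1.563  0.     1.552 -0.621] gap 93.5
tool shift cm [-8.943  0.518 -0.455] yaw [-3.1416 -0.      2.0042] turn_z 0.0042 pos [456.7 -49.5 325.4] t 2.35
[[325.84635853 359.46581444]]
```

View pics/w1.png

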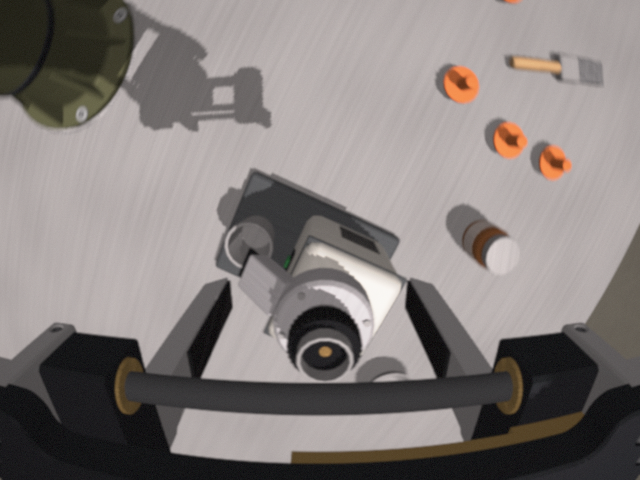

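The wrist view shows the throat rim centred at about (325,354). I'll fit it more precisely.

Run:
```python
from h import *
s=monitor.read_state();c=vision.camera("wrist");im=c["color"]
cv2.imwrite("pics/w1c.png",cv2.resize(im[290:400,260:400],None,fx=5,fy=5,interpolation=2))
for u,v in[(325,354),(325,352),(325,356)]: print(w_at_z(c,s,u,v,258).round(1))
```

```text
[ 496.3 -124.2  258. ]
[ 495.4 -122.4  258. ]
[ 497.1 -125.9  258. ]
```

View pics/w1c.png

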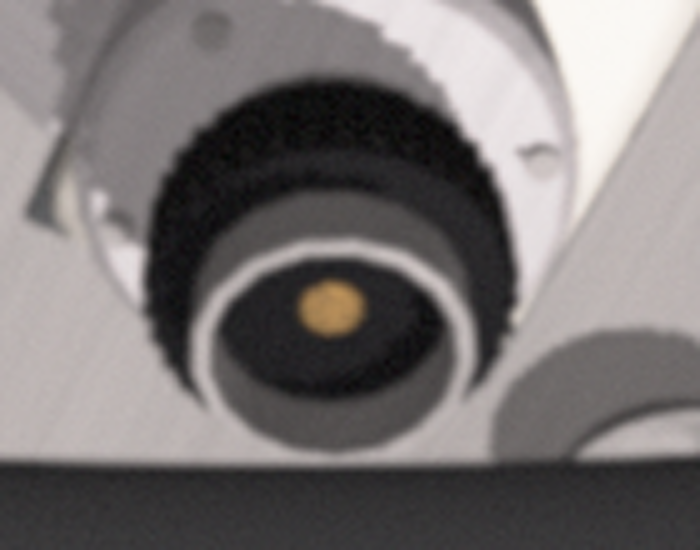

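Rim centre is (326.4,360.6), which agrees with the top/side estimate, so I use (499.7,-129). Moving over it and then down.

```bash
python3 -c "
from h import *
go(499.7,-129,213)"
```

```text
tool shift cm [-9.021  0.52  11.246] yaw [3.1416 0.     2.0083] turn_z None pos [456.8 -49.5 325.5] t 2.45
```

```bash
python3 -m jog '[[-3,0.2,0,0,0,0,100],[-3,0.2,0,0,0,0,100],[-3,0.1,0,0,0,0,100],[0,0,2.5,0,0,0,100],[0,0,2.5,0,0,0,100],[0,0,2,0,0,0,100],[0,0,0,0,0,0,100],[0,0,0,0,0,0,100]]'
python3 -c "
from h import *
st();go(499.7,-129,213)"
```

```text
clock: 3.25
eef_pos: [499.7, -128.9, 256.2]
eef_rot: [3.141, 0.0, 2.012]
wrist_force: [-0.6, 0.2, -0.3]
finger_gap: 94.3
t 3.25 pos [ 499.71 -128.87  256.2 ] rot [3.1414e+00 2.0000e-04 2.0116e+00] F [-0.62  0.19 -0.34] M [-0.051  0.034  0.014] q [-0.323  0.188  1.542 -0.     1.412 -0.764] gap 94.3
tool shift cm [-0.01  -0.007  4.32 ] yaw [3.1414e+00 2.0000e-04 2.0116e+00] turn_z None pos [ 499.7 -128.9  256.2] t 3.25
```

```bash
python3 -m jog '[[0,0,1.5,0,0,0,100],[0,0,1.5,0,0,0,100],[0,0,1.3,0,0,0,100],[0,0,0,0,0,0,100],[0,0,0,0,0,0,66],[0,0,0,0,0,0,66]]' 25
python3 -c "
from h import *
st()"
python3 -m jog '[[0,0,0,0,0,0,55],[0,0,0,0,0,0,55],[0,0,0,0,0,0,55],[0,0,0,0,0,0,55],[0,0,0,0,0,0,55]]' 10
python3 -c "
from h import *
st()"
```

```text
clock: 3.85
eef_pos: [500.0, -128.9, 213.5]
eef_rot: [3.141, 0.001, 2.01]
wrist_force: [0.1, 1.0, -0.1]
finger_gap: 81.3
t 3.85 pos [ 499.96 -128.94  213.46] rot [3.1405e+00 1.0000e-03 2.0100e+00] F [ 0.05  0.97 -0.14] M [-0.039  0.006 -0.015] q [-0.323  0.217  1.606  0.     1.317 -0.763] gap 81.3
clock: 4.35
eef_pos: [499.7, -128.9, 212.7]
eef_rot: [3.141, 0.0, 2.01]
wrist_force: [-0.9, 0.3, 2.7]
finger_gap: 61.5
t 4.35 pos [ 499.7  -128.88  212.75] rot [3.1412e+00 4.0000e-04 2.0098e+00] F [-0.89  0.29  2.68] M [-0.033  0.045 -0.06 ] q [-0.323  0.218  1.607 -0.     1.316 -0.762] gap 61.5
```

```bash
cat > m.py <<'E'
from cell import monitor
import numpy as np
s=monitor.read_state(); print("t %.2f yaw %.2f deg Mz %.3f Fxy %.1f %.1f Fz %.1f xy %.2f %.2f gap %.1f q6 %.3f"%(s["clock"],np.degrees(s["eef_rot"][2]),s["moment"][2],*s["wrist_force"],*s["eef_pos"][:2],s["finger_gap"],s["joints"][5]))
E
python3 -m jog '[[0,0,0,0,0,0,50],[0,0,0,0,0,0,50]]' 25 >/dev/null; python3 m.py
python3 -m jog '[[0,0,0,0,0,0.03,50]]' >/dev/null; python3 m.py
python3 -m jog '[[0,0,0,0,0,0.03,50]]' >/dev/null; python3 m.py
python3 -m jog '[[0,0,0,0,0,0.03,50]]' >/dev/null; python3 m.py
python3 -m jog '[[0,0,0,0,0,0.03,50]]' >/dev/null; python3 m.py
python3 -m jog '[[0,0,0,0,0,0.03,50]]' >/dev/null; python3 m.py
```

```text
t 4.55 yaw 115.15 deg Mz -0.022 Fxy -0.9 0.0 Fz 4.6 xy 499.71 -128.86 gap 61.7 q6 -0.762
t 4.65 yaw 113.45 deg Mz 0.408 Fxy -0.2 -0.1 Fz 5.5 xy 499.72 -128.86 gap 61.0 q6 -0.733
t 4.75 yaw 111.67 deg Mz 0.185 Fxy 0.8 0.4 Fz 4.9 xy 499.78 -128.88 gap 61.7 q6 -0.702
t 4.85 yaw 109.95 deg Mz 0.082 Fxy 0.2 0.3 Fz 5.2 xy 499.77 -128.85 gap 61.5 q6 -0.671
t 4.95 yaw 108.22 deg Mz 0.058 Fxy 1.4 1.2 Fz 4.3 xy 499.79 -128.82 gap 61.6 q6 -0.641
t 5.05 yaw 106.49 deg Mz -0.003 Fxy 1.3 1.7 Fz 5.3 xy 499.81 -128.84 gap 61.6 q6 -0.611
```

```bash
python3 -m jog '[[0,0,0,0,0,0.03,50]]' >/dev/null; python3 m.py
python3 -m jog '[[0,0,0,0,0,0.03,50]]' >/dev/null; python3 m.py
python3 -m jog '[[0,0,0,0,0,0.03,50]]' >/dev/null; python3 m.py
python3 -m jog '[[0,0,0,0,0,0.03,50]]' >/dev/null; python3 m.py
```

```text
t 5.15 yaw 104.77 deg Mz -0.163 Fxy 1.7 0.9 Fz 4.9 xy 499.84 -128.82 gap 61.3 q6 -0.581
t 5.25 yaw 103.05 deg Mz 0.144 Fxy 1.8 0.5 Fz 4.4 xy 499.88 -128.81 gap 61.6 q6 -0.551
t 5.35 yaw 101.36 deg Mz 0.310 Fxy 1.5 0.4 Fz 4.4 xy 499.88 -128.82 gap 61.8 q6 -0.522
t 5.45 yaw 99.64 deg Mz 0.316 Fxy 2.1 0.7 Fz 4.0 xy 499.90 -128.79 gap 61.7 q6 -0.492
```

```bash
python3 -m jog '[[0,0,0,0,0,0,50]]' >/dev/null; python3 m.py
python3 -m jog '[[0,0,0,0,0,0.015,50]]' >/dev/null; python3 m.py
python3 -m jog '[[0,0,0,0,0,0,50]]' >/dev/null; python3 m.py
```

```text
t 5.55 yaw 99.67 deg Mz 0.105 Fxy 3.4 1.4 Fz 4.2 xy 499.90 -128.82 gap 61.8 q6 -0.492
t 5.65 yaw 98.86 deg Mz 0.213 Fxy 3.4 1.6 Fz 5.2 xy 499.91 -128.82 gap 61.8 q6 -0.478
t 5.75 yaw 98.81 deg Mz 0.092 Fxy 2.8 1.4 Fz 5.1 xy 499.90 -128.83 gap 62.2 q6 -0.477
```

```bash
python3 -m jog '[[0,0,0,0,0,0.025,50],[0,0,0,0,0,0,50]]' >/dev/null; python3 m.py
python3 -m jog '[[0,0,0,0,0,0.025,50],[0,0,0,0,0,0,50]]' >/dev/null; python3 m.py
python3 -m jog '[[0,0,0,0,0,0.025,50],[0,0,0,0,0,0,50]]' >/dev/null; python3 m.py
```

```text
t 5.95 yaw 97.35 deg Mz -0.079 Fxy 3.2 0.4 Fz 4.9 xy 499.92 -128.83 gap 61.6 q6 -0.452
t 6.15 yaw 95.91 deg Mz -0.103 Fxy 3.8 1.2 Fz 5.6 xy 499.93 -128.82 gap 61.6 q6 -0.427
t 6.35 yaw 94.48 deg Mz -0.194 Fxy 3.7 1.5 Fz 5.2 xy 499.97 -128.82 gap 62.2 q6 -0.402
```

```bash
python3 -m jog '[[0,0,0,0,0,0.025,50],[0,0,0,0,0,0,50]]' >/dev/null; python3 m.py
python3 -m jog '[[0,0,0,0,0,0.025,50],[0,0,0,0,0,0,50]]' >/dev/null; python3 m.py
python3 -m jog '[[0,0,0,0,0,0.02,50],[0,0,0,0,0,0,50]]' >/dev/null; python3 m.py
```

```text
t 6.55 yaw 93.05 deg Mz -0.152 Fxy 3.6 1.3 Fz 3.7 xy 499.97 -128.79 gap 62.0 q6 -0.377
t 6.75 yaw 91.62 deg Mz -0.045 Fxy 5.6 1.1 Fz 5.4 xy 499.99 -128.82 gap 62.0 q6 -0.352
t 6.95 yaw 90.52 deg Mz 0.317 Fxy 4.9 0.6 Fz 5.9 xy 500.00 -128.83 gap 61.6 q6 -0.332
```

```bash
python3 -m jog '[[0,0,0,0,0,0,50],[0,0,0,0,0,0,50]]' >/dev/null; python3 m.py
python3 -m jog '[[0,0,0,0,0,0.01,50],[0,0,0,0,0,0,50]]' >/dev/null; python3 m.py
```

```text
t 7.15 yaw 90.55 deg Mz 0.319 Fxy 4.5 0.7 Fz 4.8 xy 499.98 -128.81 gap 61.3 q6 -0.333
t 7.35 yaw 89.97 deg Mz 0.503 Fxy 4.6 1.3 Fz 5.0 xy 499.99 -128.83 gap 61.5 q6 -0.323
```

```bash
python3 -m jog '[[0,0,0,0,0,-0.01,50],[0,0,0,0,0,0,50]]' >/dev/null; python3 m.py
python3 -m jog '[[0,0,0,0,0,-0.01,50],[0,0,0,0,0,0,50]]' >/dev/null; python3 m.py
python3 -m jog '[[0,0,0,0,0,-0.01,50],[0,0,0,0,0,0,50]]' >/dev/null; python3 m.py
python3 -m jog '[[0,0,0,0,0,-0.02,50],[0,0,0,0,0,0,50]]' >/dev/null; python3 m.py
python3 -m jog '[[0,0,0,0,0,-0.02,50],[0,0,0,0,0,0,50]]' >/dev/null; python3 m.py
python3 -m jog '[[0,0,0,0,0,-0.02,50],[0,0,0,0,0,0,50]]' >/dev/null; python3 m.py
python3 -m jog '[[0,0,0,0,0,-0.02,50],[0,0,0,0,0,0,50]]' >/dev/null; python3 m.py
python3 -m jog '[[0,0,0,0,0,-0.02,50],[0,0,0,0,0,0,50]]' >/dev/null; python3 m.py
python3 -m jog '[[0,0,0,0,0,-0.02,50],[0,0,0,0,0,0,50]]' >/dev/null; python3 m.py
```

```text
t 7.55 yaw 90.57 deg Mz 0.364 Fxy 4.7 1.6 Fz 5.1 xy 499.98 -128.81 gap 61.7 q6 -0.333
t 7.75 yaw 91.13 deg Mz 0.112 Fxy 4.0 1.3 Fz 4.9 xy 499.98 -128.84 gap 61.6 q6 -0.343
t 7.95 yaw 91.69 deg Mz -0.005 Fxy 4.5 1.5 Fz 5.8 xy 499.97 -128.78 gap 61.8 q6 -0.353
t 8.15 yaw 92.85 deg Mz -0.103 Fxy 4.2 1.9 Fz 5.1 xy 499.95 -128.79 gap 61.7 q6 -0.373
t 8.35 yaw 93.99 deg Mz -0.068 Fxy 3.8 1.2 Fz 4.6 xy 499.95 -128.83 gap 61.4 q6 -0.393
t 8.55 yaw 95.14 deg Mz -0.062 Fxy 4.4 2.2 Fz 4.9 xy 499.96 -128.83 gap 61.6 q6 -0.413
t 8.75 yaw 96.29 deg Mz 0.010 Fxy 3.3 1.4 Fz 4.6 xy 499.93 -128.79 gap 61.7 q6 -0.433
t 8.95 yaw 97.44 deg Mz 0.081 Fxy 4.2 1.6 Fz 5.2 xy 499.92 -128.82 gap 61.3 q6 -0.453
t 9.15 yaw 98.59 deg Mz 0.158 Fxy 3.4 1.1 Fz 4.7 xy 499.90 -128.81 gap 61.0 q6 -0.473
```

```bash
python3 -m jog '[[0,0,0,0,0,-0.02,50],[0,0,0,0,0,0,50]]' >/dev/null; python3 m.py
python3 -m jog '[[0,0,0,0,0,-0.02,50],[0,0,0,0,0,0,50]]' >/dev/null; python3 m.py
python3 -m jog '[[0,0,0,0,0,-0.02,50],[0,0,0,0,0,0,50]]' >/dev/null; python3 m.py
python3 -m jog '[[0,0,0,0,0,-0.01,50],[0,0,0,0,0,0,50]]' >/dev/null; python3 m.py
python3 -m jog '[[0,0,0,0,0,-0.01,50],[0,0,0,0,0,0,50]]' >/dev/null; python3 m.py
python3 -m jog '[[0,0,0,0,0,-0.01,50],[0,0,0,0,0,0,50]]' >/dev/null; python3 m.py
python3 -m jog '[[0,0,0,0,0,-0.01,50],[0,0,0,0,0,0,50]]' >/dev/null; python3 m.py
python3 -m jog '[[0,0,0,0,0,-0.02,50],[0,0,0,0,0,0,50]]' >/dev/null; python3 m.py
python3 -m jog '[[0,0,0,0,0,-0.02,50],[0,0,0,0,0,0,50]]' >/dev/null; python3 m.py
python3 -m jog '[[0,0,0,0,0,-0.02,50],[0,0,0,0,0,0,50]]' >/dev/null; python3 m.py
```

```text
t 9.35 yaw 99.74 deg Mz 0.197 Fxy 2.8 1.0 Fz 4.5 xy 499.87 -128.83 gap 61.7 q6 -0.493
t 9.55 yaw 100.89 deg Mz 0.326 Fxy 3.3 0.5 Fz 5.4 xy 499.87 -128.83 gap 61.5 q6 -0.513
t 9.75 yaw 102.04 deg Mz 0.248 Fxy 3.7 1.4 Fz 5.1 xy 499.86 -128.84 gap 61.4 q6 -0.533
t 9.95 yaw 102.58 deg Mz 0.145 Fxy 3.1 1.0 Fz 4.6 xy 499.87 -128.79 gap 61.5 q6 -0.543
t 10.15 yaw 103.14 deg Mz -0.015 Fxy 2.4 1.3 Fz 5.5 xy 499.83 -128.81 gap 61.8 q6 -0.553
t 10.35 yaw 103.70 deg Mz -0.173 Fxy 2.7 1.5 Fz 5.7 xy 499.83 -128.84 gap 61.3 q6 -0.563
t 10.55 yaw 104.27 deg Mz -0.302 Fxy 3.3 1.6 Fz 4.7 xy 499.82 -128.82 gap 61.6 q6 -0.573
t 10.75 yaw 105.44 deg Mz -0.133 Fxy 2.1 1.5 Fz 5.3 xy 499.81 -128.82 gap 61.8 q6 -0.593
t 10.95 yaw 106.59 deg Mz -0.040 Fxy 2.0 1.3 Fz 5.7 xy 499.81 -128.85 gap 61.7 q6 -0.613
t 11.15 yaw 107.75 deg Mz -0.018 Fxy 3.0 0.6 Fz 6.3 xy 499.77 -128.83 gap 61.4 q6 -0.633
```

The click spacing is about 12°. The stop touch lies close to a notch, so I'm re-probing it finely. That will show whether the first drop after the stop is at about 91° or about 103°. A normal notch goes first, for comparison.

```bash
python3 -m jog '[[0,0,0,0,0,0.02,50],[0,0,0,0,0,0,50]]' >/dev/null; python3 m.py
python3 -m jog '[[0,0,0,0,0,0.02,50],[0,0,0,0,0,0,50]]' >/dev/null; python3 m.py
python3 -m jog '[[0,0,0,0,0,0.02,50],[0,0,0,0,0,0,50]]' >/dev/null; python3 m.py
python3 -m jog '[[0,0,0,0,0,0.01,50],[0,0,0,0,0,0,50]]' >/dev/null; python3 m.py
python3 -m jog '[[0,0,0,0,0,0.01,50],[0,0,0,0,0,0,50]]' >/dev/null; python3 m.py
python3 -m jog '[[0,0,0,0,0,0.01,50],[0,0,0,0,0,0,50]]' >/dev/null; python3 m.py
python3 -m jog '[[0,0,0,0,0,0.01,50],[0,0,0,0,0,0,50]]' >/dev/null; python3 m.py
python3 -m jog '[[0,0,0,0,0,0.01,50],[0,0,0,0,0,0,50]]' >/dev/null; python3 m.py
python3 -m jog '[[0,0,0,0,0,0.01,50],[0,0,0,0,0,0,50]]' >/dev/null; python3 m.py
python3 -m jog '[[0,0,0,0,0,0.01,50],[0,0,0,0,0,0,50]]' >/dev/null; python3 m.py
python3 -m jog '[[0,0,0,0,0,0.01,50],[0,0,0,0,0,0,50]]' >/dev/null; python3 m.py
python3 -m jog '[[0,0,0,0,0,0.02,50],[0,0,0,0,0,0,50]]' >/dev/null; python3 m.py
python3 -m jog '[[0,0,0,0,0,0.02,50],[0,0,0,0,0,0,50]]' >/dev/null; python3 m.py
```

```text
t 11.35 yaw 106.52 deg Mz -0.111 Fxy 2.2 1.2 Fz 4.9 xy 499.81 -128.84 gap 61.9 q6 -0.612
t 11.55 yaw 105.37 deg Mz -0.231 Fxy 2.4 1.5 Fz 6.6 xy 499.81 -128.81 gap 61.7 q6 -0.592
t 11.75 yaw 104.22 deg Mz -0.292 Fxy 3.9 1.6 Fz 5.4 xy 499.83 -128.81 gap 61.4 q6 -0.572
t 11.95 yaw 103.67 deg Mz -0.169 Fxy 3.5 1.7 Fz 4.7 xy 499.84 -128.82 gap 61.8 q6 -0.562
t 12.15 yaw 103.11 deg Mz -0.056 Fxy 3.3 0.8 Fz 5.6 xy 499.83 -128.83 gap 61.6 q6 -0.552
t 12.35 yaw 102.55 deg Mz 0.104 Fxy 3.4 1.2 Fz 6.1 xy 499.85 -128.81 gap 61.4 q6 -0.542
t 12.55 yaw 101.98 deg Mz 0.244 Fxy 3.2 0.9 Fz 5.4 xy 499.85 -128.84 gap 61.7 q6 -0.532
t 12.75 yaw 101.41 deg Mz 0.261 Fxy 2.7 0.8 Fz 6.2 xy 499.87 -128.83 gap 61.5 q6 -0.523
t 12.95 yaw 100.84 deg Mz 0.231 Fxy 3.0 1.5 Fz 5.7 xy 499.88 -128.82 gap 61.5 q6 -0.512
t 13.15 yaw 100.26 deg Mz 0.166 Fxy 3.2 0.7 Fz 5.2 xy 499.88 -128.80 gap 61.3 q6 -0.502
t 13.35 yaw 99.69 deg Mz 0.141 Fxy 2.7 1.5 Fz 5.1 xy 499.88 -128.81 gap 61.8 q6 -0.492
t 13.55 yaw 98.52 deg Mz 0.060 Fxy 3.8 0.8 Fz 5.2 xy 499.90 -128.82 gap 61.5 q6 -0.472
t 13.75 yaw 97.36 deg Mz 0.013 Fxy 3.3 1.3 Fz 5.1 xy 499.92 -128.82 gap 61.6 q6 -0.452
```

```bash
python3 -m jog '[[0,0,0,0,0,0.02,50],[0,0,0,0,0,0,50]]' >/dev/null; python3 m.py
python3 -m jog '[[0,0,0,0,0,0.02,50],[0,0,0,0,0,0,50]]' >/dev/null; python3 m.py
python3 -m jog '[[0,0,0,0,0,0.02,50],[0,0,0,0,0,0,50]]' >/dev/null; python3 m.py
```

```text
t 13.95 yaw 96.21 deg Mz -0.044 Fxy 3.8 1.3 Fz 5.2 xy 499.95 -128.82 gap 61.5 q6 -0.432
t 14.15 yaw 95.06 deg Mz -0.142 Fxy 4.0 1.5 Fz 5.2 xy 499.94 -128.81 gap 61.2 q6 -0.412
t 14.35 yaw 93.92 deg Mz -0.182 Fxy 3.3 1.8 Fz 4.4 xy 499.97 -128.80 gap 61.7 q6 -0.392
```

```bash
python3 -m jog '[[0,0,0,0,0,0.01,50],[0,0,0,0,0,0,50]]' >/dev/null; python3 m.py
python3 -m jog '[[0,0,0,0,0,0.01,50],[0,0,0,0,0,0,50]]' >/dev/null; python3 m.py
python3 -m jog '[[0,0,0,0,0,0.01,50],[0,0,0,0,0,0,50]]' >/dev/null; python3 m.py
python3 -m jog '[[0,0,0,0,0,0.01,50],[0,0,0,0,0,0,50]]' >/dev/null; python3 m.py
python3 -m jog '[[0,0,0,0,0,0.01,50],[0,0,0,0,0,0,50]]' >/dev/null; python3 m.py
python3 -m jog '[[0,0,0,0,0,0.01,50],[0,0,0,0,0,0,50]]' >/dev/null; python3 m.py
python3 -m jog '[[0,0,0,0,0,0,50],[0,0,0,0,0,0,50]]' >/dev/null; python3 m.py
```

```text
t 14.55 yaw 93.36 deg Mz -0.122 Fxy 4.8 1.4 Fz 5.3 xy 499.98 -128.81 gap 61.7 q6 -0.382
t 14.75 yaw 92.79 deg Mz -0.146 Fxy 4.3 0.3 Fz 4.4 xy 499.97 -128.83 gap 61.3 q6 -0.372
t 14.95 yaw 92.22 deg Mz -0.110 Fxy 3.8 1.6 Fz 5.3 xy 499.97 -128.82 gap 61.6 q6 -0.362
t 15.15 yaw 91.66 deg Mz -0.036 Fxy 3.9 1.4 Fz 4.8 xy 499.99 -128.81 gap 61.4 q6 -0.352
t 15.35 yaw 91.09 deg Mz 0.088 Fxy 4.3 0.6 Fz 4.3 xy 499.98 -128.83 gap 61.4 q6 -0.342
t 15.55 yaw 90.54 deg Mz 0.366 Fxy 4.7 0.7 Fz 5.9 xy 499.97 -128.82 gap 61.2 q6 -0.333
t 15.75 yaw 90.55 deg Mz 0.332 Fxy 4.3 0.7 Fz 5.1 xy 499.99 -128.81 gap 61.6 q6 -0.333
```

```bash
python3 -m jog '[[0,0,0,0,0,-0.01,50],[0,0,0,0,0,0,50]]' >/dev/null; python3 m.py
python3 -m jog '[[0,0,0,0,0,-0.01,50],[0,0,0,0,0,0,50]]' >/dev/null; python3 m.py
python3 -m jog '[[0,0,0,0,0,-0.01,50],[0,0,0,0,0,0,50]]' >/dev/null; python3 m.py
python3 -m jog '[[0,0,0,0,0,-0.01,50],[0,0,0,0,0,0,50]]' >/dev/null; python3 m.py
python3 -m jog '[[0,0,0,0,0,-0.01,50],[0,0,0,0,0,0,50]]' >/dev/null; python3 m.py
python3 -m jog '[[0,0,0,0,0,-0.01,50],[0,0,0,0,0,0,50]]' >/dev/null; python3 m.py
python3 -m jog '[[0,0,0,0,0,-0.01,50],[0,0,0,0,0,0,50]]' >/dev/null; python3 m.py
```

```text
t 15.95 yaw 91.13 deg Mz 0.147 Fxy 4.6 1.3 Fz 5.4 xy 499.99 -128.82 gap 61.5 q6 -0.343
t 16.15 yaw 91.69 deg Mz -0.013 Fxy 4.9 1.0 Fz 5.1 xy 499.97 -128.83 gap 61.4 q6 -0.353
t 16.35 yaw 92.25 deg Mz -0.054 Fxy 4.3 1.6 Fz 5.1 xy 499.97 -128.82 gap 61.6 q6 -0.363
t 16.55 yaw 92.82 deg Mz -0.122 Fxy 3.7 1.9 Fz 4.4 xy 499.97 -128.81 gap 61.4 q6 -0.373
t 16.75 yaw 93.40 deg Mz -0.121 Fxy 4.1 1.0 Fz 4.8 xy 499.96 -128.81 gap 61.5 q6 -0.383
t 16.95 yaw 93.97 deg Mz -0.116 Fxy 5.4 0.8 Fz 4.8 xy 499.95 -128.82 gap 61.7 q6 -0.393
t 17.15 yaw 94.54 deg Mz -0.124 Fxy 4.5 1.6 Fz 6.4 xy 499.95 -128.82 gap 61.9 q6 -0.403
```

Under the stop the pull rises from about 93.5° on, and the normal −0.3 drop never comes. So the touch lies between notches, and click one is the notch at 103°. The spacing is about 12.05°, so click five should fall near 151.2°. Opening now and counting.

```bash
python3 -m jog '[[0,0,0,0,0,-0.03,50],[0,0,0,0,0,0,50]]' >/dev/null; python3 m.py
python3 -m jog '[[0,0,0,0,0,-0.03,50],[0,0,0,0,0,0,50]]' >/dev/null; python3 m.py
python3 -m jog '[[0,0,0,0,0,-0.03,50],[0,0,0,0,0,0,50]]' >/dev/null; python3 m.py
python3 -m jog '[[0,0,0,0,0,-0.03,50],[0,0,0,0,0,0,50]]' >/dev/null; python3 m.py
python3 -m jog '[[0,0,0,0,0,-0.03,50],[0,0,0,0,0,0,50]]' >/dev/null; python3 m.py
python3 -m jog '[[0,0,0,0,0,-0.03,50],[0,0,0,0,0,0,50]]' >/dev/null; python3 m.py
python3 -m jog '[[0,0,0,0,0,-0.03,50],[0,0,0,0,0,0,50]]' >/dev/null; python3 m.py
python3 -m jog '[[0,0,0,0,0,-0.03,50],[0,0,0,0,0,0,50]]' >/dev/null; python3 m.py
python3 -m jog '[[0,0,0,0,0,-0.03,50],[0,0,0,0,0,0,50]]' >/dev/null; python3 m.py
python3 -m jog '[[0,0,0,0,0,-0.03,50],[0,0,0,0,0,0,50]]' >/dev/null; python3 m.py
python3 -m jog '[[0,0,0,0,0,-0.03,50],[0,0,0,0,0,0,50]]' >/dev/null; python3 m.py
python3 -m jog '[[0,0,0,0,0,-0.03,50],[0,0,0,0,0,0,50]]' >/dev/null; python3 m.py
python3 -m jog '[[0,0,0,0,0,-0.03,50],[0,0,0,0,0,0,50]]' >/dev/null; python3 m.py
python3 -m jog '[[0,0,0,0,0,-0.03,50],[0,0,0,0,0,0,50]]' >/dev/null; python3 m.py
python3 -m jog '[[0,0,0,0,0,-0.03,50],[0,0,0,0,0,0,50]]' >/dev/null; python3 m.py
python3 -m jog '[[0,0,0,0,0,-0.03,50],[0,0,0,0,0,0,50]]' >/dev/null; python3 m.py
```

```text
t 17.35 yaw 96.31 deg Mz 0.052 Fxy 3.6 0.8 Fz 5.5 xy 499.93 -128.83 gap 61.6 q6 -0.433
t 17.55 yaw 98.04 deg Mz 0.159 Fxy 3.6 0.4 Fz 5.1 xy 499.91 -128.82 gap 61.7 q6 -0.464
t 17.75 yaw 99.76 deg Mz 0.243 Fxy 3.4 1.1 Fz 5.3 xy 499.87 -128.81 gap 61.7 q6 -0.494
t 17.95 yaw 101.49 deg Mz 0.333 Fxy 3.5 2.5 Fz 5.6 xy 499.87 -128.79 gap 61.3 q6 -0.524
t 18.15 yaw 103.18 deg Mz -0.007 Fxy 2.0 1.7 Fz 5.3 xy 499.84 -128.81 gap 61.6 q6 -0.553
t 18.35 yaw 104.88 deg Mz -0.113 Fxy 1.9 1.5 Fz 5.2 xy 499.80 -128.83 gap 61.9 q6 -0.583
t 18.55 yaw 106.61 deg Mz -0.045 Fxy 2.6 1.3 Fz 4.7 xy 499.79 -128.84 gap 61.7 q6 -0.613
t 18.75 yaw 108.34 deg Mz 0.044 Fxy 2.2 0.5 Fz 7.1 xy 499.79 -128.84 gap 61.5 q6 -0.644
t 18.95 yaw 110.07 deg Mz 0.164 Fxy 2.3 1.2 Fz 4.9 xy 499.75 -128.84 gap 61.7 q6 -0.674
t 19.15 yaw 111.79 deg Mz 0.296 Fxy 2.0 1.4 Fz 5.2 xy 499.73 -128.84 gap 61.6 q6 -0.704
t 19.35 yaw 113.52 deg Mz 0.353 Fxy 1.9 0.4 Fz 6.5 xy 499.71 -128.86 gap 61.6 q6 -0.734
t 19.55 yaw 115.21 deg Mz -0.030 Fxy 1.4 1.0 Fz 4.9 xy 499.69 -128.86 gap 62.1 q6 -0.763
t 19.75 yaw 116.92 deg Mz -0.149 Fxy 0.6 2.1 Fz 5.7 xy 499.68 -128.88 gap 62.0 q6 -0.793
t 19.95 yaw 118.64 deg Mz -0.034 Fxy 0.8 1.2 Fz 6.1 xy 499.65 -128.88 gap 61.8 q6 -0.823
t 20.15 yaw 120.37 deg Mz 0.042 Fxy 0.2 0.1 Fz 6.6 xy 499.63 -128.91 gap 61.5 q6 -0.854
t 20.35 yaw 122.09 deg Mz 0.146 Fxy 0.7 1.2 Fz 5.8 xy 499.59 -128.93 gap 61.9 q6 -0.884
```

```bash
python3 -m jog '[[0,0,0,0,0,-0.03,50],[0,0,0,0,0,0,50]]' >/dev/null; python3 m.py
python3 -m jog '[[0,0,0,0,0,-0.03,50],[0,0,0,0,0,0,50]]' >/dev/null; python3 m.py
python3 -m jog '[[0,0,0,0,0,-0.03,50],[0,0,0,0,0,0,50]]' >/dev/null; python3 m.py
python3 -m jog '[[0,0,0,0,0,-0.03,50],[0,0,0,0,0,0,50]]' >/dev/null; python3 m.py
python3 -m jog '[[0,0,0,0,0,-0.03,50],[0,0,0,0,0,0,50]]' >/dev/null; python3 m.py
python3 -m jog '[[0,0,0,0,0,-0.03,50],[0,0,0,0,0,0,50]]' >/dev/null; python3 m.py
python3 -m jog '[[0,0,0,0,0,-0.03,50],[0,0,0,0,0,0,50]]' >/dev/null; python3 m.py
python3 -m jog '[[0,0,0,0,0,-0.03,50],[0,0,0,0,0,0,50]]' >/dev/null; python3 m.py
python3 -m jog '[[0,0,0,0,0,-0.03,50],[0,0,0,0,0,0,50]]' >/dev/null; python3 m.py
python3 -m jog '[[0,0,0,0,0,-0.03,50],[0,0,0,0,0,0,50]]' >/dev/null; python3 m.py
python3 -m jog '[[0,0,0,0,0,-0.03,50],[0,0,0,0,0,0,50]]' >/dev/null; python3 m.py
python3 -m jog '[[0,0,0,0,0,-0.03,50],[0,0,0,0,0,0,50]]' >/dev/null; python3 m.py
python3 -m jog '[[0,0,0,0,0,-0.03,50],[0,0,0,0,0,0,50]]' >/dev/null; python3 m.py
```

```text
t 20.55 yaw 123.82 deg Mz 0.190 Fxy 0.3 0.1 Fz 6.5 xy 499.59 -128.91 gap 61.7 q6 -0.914
t 20.75 yaw 125.55 deg Mz 0.338 Fxy -0.3 1.3 Fz 7.4 xy 499.58 -128.94 gap 61.7 q6 -0.944
t 20.95 yaw 127.24 deg Mz -0.016 Fxy -0.8 1.0 Fz 6.7 xy 499.53 -128.93 gap 61.7 q6 -0.973
t 21.15 yaw 128.94 deg Mz -0.199 Fxy 0.9 1.4 Fz 5.9 xy 499.53 -128.96 gap 61.5 q6 -1.003
t 21.35 yaw 130.67 deg Mz -0.018 Fxy -0.4 0.8 Fz 7.0 xy 499.52 -128.98 gap 61.2 q6 -1.033
t 21.55 yaw 132.40 deg Mz 0.047 Fxy -0.1 0.6 Fz 6.0 xy 499.50 -129.00 gap 61.4 q6 -1.064
t 21.75 yaw 134.12 deg Mz 0.169 Fxy -0.4 -0.2 Fz 6.4 xy 499.49 -129.00 gap 61.9 q6 -1.094
t 21.95 yaw 135.85 deg Mz 0.235 Fxy -1.4 -0.1 Fz 7.4 xy 499.49 -129.04 gap 61.5 q6 -1.124
t 22.15 yaw 137.57 deg Mz 0.290 Fxy -1.4 -0.4 Fz 6.1 xy 499.45 -129.05 gap 61.7 q6 -1.154
t 22.35 yaw 139.27 deg Mz 0.024 Fxy -1.2 -0.5 Fz 6.1 xy 499.45 -129.06 gap 61.5 q6 -1.183
t 22.55 yaw 140.98 deg Mz -0.170 Fxy -1.9 -1.0 Fz 7.7 xy 499.43 -129.07 gap 61.6 q6 -1.213
t 22.75 yaw 142.70 deg Mz -0.026 Fxy -0.8 -0.7 Fz 7.3 xy 499.42 -129.10 gap 61.7 q6 -1.243
t 22.95 yaw 144.43 deg Mz 0.039 Fxy -0.3 -0.4 Fz 6.8 xy 499.42 -129.11 gap 61.2 q6 -1.274
```

Clicks one to four came at 103.1, 115.1, 127.2 and 139.3°. The fifth should be at 151.35°.

```bash
python3 -m jog '[[0,0,0,0,0,-0.03,50],[0,0,0,0,0,0,50]]' >/dev/null; python3 m.py
python3 -m jog '[[0,0,0,0,0,-0.03,50],[0,0,0,0,0,0,50]]' >/dev/null; python3 m.py
python3 -m jog '[[0,0,0,0,0,-0.03,50],[0,0,0,0,0,0,50]]' >/dev/null; python3 m.py
python3 -m jog '[[0,0,0,0,0,-0.03,50],[0,0,0,0,0,0,50]]' >/dev/null; python3 m.py
python3 -m jog '[[0,0,0,0,0,0,50],[0,0,0,0,0,0,50],[0,0,0,0,0,0,50]]' >/dev/null; python3 m.py
```

```text
t 23.15 yaw 146.15 deg Mz 0.184 Fxy -0.3 -0.3 Fz 6.4 xy 499.37 -129.13 gap 61.3 q6 -1.304
t 23.35 yaw 147.88 deg Mz 0.230 Fxy -1.4 -2.0 Fz 7.0 xy 499.36 -129.14 gap 61.5 q6 -1.334
t 23.55 yaw 149.60 deg Mz 0.361 Fxy -2.4 -1.6 Fz 6.3 xy 499.36 -129.19 gap 61.8 q6 -1.364
t 23.75 yaw 151.29 deg Mz 0.004 Fxy -2.1 -1.1 Fz 6.8 xy 499.35 -129.19 gap 61.3 q6 -1.393
t 24.05 yaw 151.24 deg Mz -0.045 Fxy -1.0 -1.3 Fz 6.2 xy 499.36 -129.20 gap 61.7 q6 -1.393
```

The ring is resting in the fifth notch with no torque. Releasing it, rising and heading for the cap.

```bash
python3 -m jog '[[0,0,0,0,0,0,100],[0,0,0,0,0,0,100],[0,0,0,0,0,0,100],[0,0,0,0,0,0,100],[0,0,0,0,0,0,100],[0,0,-3,0,0,0,100],[0,0,-4,0,0,0,100],[0,0,-4,0,0,0,100]]' 15
python3 -c "
from h import *
st();go(563.3,174.8,160)"
```

```text
clock: 24.85
eef_pos: [499.3, -128.7, 323.7]
eef_rot: [-3.141, -0.001, 2.64]
wrist_force: [1.0, 1.2, 0.7]
finger_gap: 94.1
t 24.85 pos [ 499.27 -128.74  323.72] rot [-3.1415e+00 -8.0000e-04  2.6398e+00] F [1.01 1.16 0.69] M [-0.056  0.036 -0.017] q [-0.323  0.16   1.422  0.     1.561 -1.392] gap 94.1
tool shift cm [ 8.975 29.694 16.375] yaw [-3.1415e+00 -8.0000e-04  2.6398e+00] turn_z None pos [ 499.3 -128.7  323.7] t 24.85
```

```bash
python3 -m jog '[[1.28,4.24,0,0,0,0,100],[1.28,4.24,0,0,0,0,100],[1.28,4.24,0,0,0,0,100],[1.28,4.24,0,0,0,0,100],[1.28,4.24,0,0,0,0,80],[1.28,4.24,0,0,0,0,70],[1.28,4.24,4,0,0,0,60],[0,0,4,0,0,0,60]]'
python3 -m jog '[[0,0,4,0,0,0,60],[0,0,4,0,0,0,60],[0,0,0,0,0,0,60]]'
python3 - <<'E'
from h import *
st(); go(563.3,174.8,25)
s=monitor.read_state();c=vision.camera("wrist");im=c["color"].copy()
cv2.imwrite("pics/w2.png",im)
print(wproj(c,s,[[563.3,174.8,56],[563.3,174.8,20]]))
E
```

```text
clock: 25.65
eef_pos: [562.7, 171.4, 248.4]
eef_rot: [3.14, 0.001, 2.644]
wrist_force: [0.9, -0.9, -1.0]
finger_gap: 64.9
clock: 25.95
eef_pos: [560.1, 167.0, 164.0]
eef_rot: [-3.136, -0.007, 2.64]
wrist_force: [-0.8, 0.5, 0.1]
finger_gap: 56.4
t 25.95 pos [560.05 167.   163.95] rot [-3.1357 -0.0065  2.64  ] F [-0.78  0.53  0.1 ] M [-0.018  0.002  0.005] q [ 0.227  0.416  1.462 -0.     1.272 -0.842] gap 56.4
tool shift cm [ 0.     0.922 13.89 ] yaw [-3.1357 -0.0065  2.64  ] turn_z None pos [560.1 167.  164. ] t 25.95
[[330.45184031 237.25773944]
 [329.41122844 226.3710185 ]]
```

View pics/w2.png

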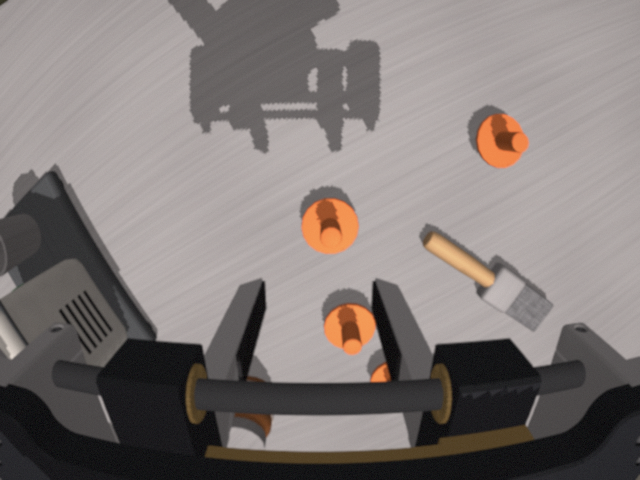

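The wrist view shows the chosen cap, with its knob top at (331,237) and the prediction at (330.5,237.3). Its neighbour is at (350,325), and the brush and fourth cap are well to the right. Descending.

```bash
python3 -m jog '[[0,0.9,0,0,0,0,60],[0,0,4,0,0,0,60],[0,0,4,0,0,0,60],[0,0,2,0,0,0,60],[0,0,0,0,0,0,60],[0,0,0,0,0,0,60]]'
python3 -c "
from h import *
st();go(563.3,174.8,25)"
```

```text
clock: 26.6
eef_pos: [568.0, 175.9, 71.4]
eef_rot: [3.139, 0.002, 2.64]
wrist_force: [-0.4, -0.5, 0.1]
finger_gap: 56.6
t 26.6 pos [568.05 175.91  71.42] rot [3.1394e+00 2.3000e-03 2.6399e+00] F [-0.4  -0.53  0.1 ] M [-0.016 -0.042 -0.   ] q [ 0.239  0.533  1.522  0.     1.084 -0.83 ] gap 56.6
tool shift cm [ 0.374 -0.336  4.64 ] yaw [3.1394e+00 2.3000e-03 2.6399e+00] turn_z None pos [568.  175.9  71.4] t 26.6
```

```bash
python3 -m jog '[[0.37,-0.34,0,0,0,0,60],[0,0,0,0,0,0,60],[0,0,2,0,0,0,60],[0,0,1.5,0,0,0,60],[0,0,1,0,0,0,60],[0,0,0,0,0,0,60],[0,0,0,0,0,0,60]]'
python3 -c "
from h import *
st();go(563.3,174.8,25)"
```

```text
clock: 27.3
eef_pos: [562.0, 174.2, 24.3]
eef_rot: [3.141, 0.0, 2.64]
wrist_force: [0.3, 0.8, 0.0]
finger_gap: 56.3
t 27.3 pos [561.96 174.21  24.27] rot [3.1414e+00 2.0000e-04 2.6398e+00] F [0.32 0.77 0.01] M [-0.033 -0.065  0.053] q [ 0.238  0.588  1.563  0.     0.991 -0.831] gap 56.3
tool shift cm [-0.089  0.117 -0.073] yaw [3.1414e+00 2.0000e-04 2.6398e+00] turn_z None pos [562.  174.2  24.3] t 27.3
```

```bash
python3 -m jog '[[-0.1,0.1,-0.1,0,0,0,60],[0,0,0,0,0,0,30],[0,0,0,0,0,0,12],[0,0,0,0,0,0,12],[0,0,0,0,0,0,12],[0,0,0,0,0,0,12],[0,0,0,0,0,0,12]]' 20
python3 - <<'E'
from h import *
st()
c=vision.camera("side");cv2.imwrite("pics/s3.png",cv2.resize(c["color"][220:420,220:470],None,fx=3,fy=3,interpolation=2))
E
```

```text
clock: 28.0
eef_pos: [563.1, 174.5, 24.9]
eef_rot: [-3.142, -0.0, 2.64]
wrist_force: [-0.3, 1.1, -0.1]
finger_gap: 17.5
t 28.0 pos [563.06 174.5   24.9 ] rot [-3.1415 -0.      2.6398] F [-0.31  1.13 -0.1 ] M [ 0.131 -0.037  0.027] q [ 0.238  0.589  1.559 -0.     0.994 -0.831] gap 17.5
```

View pics/s3.png

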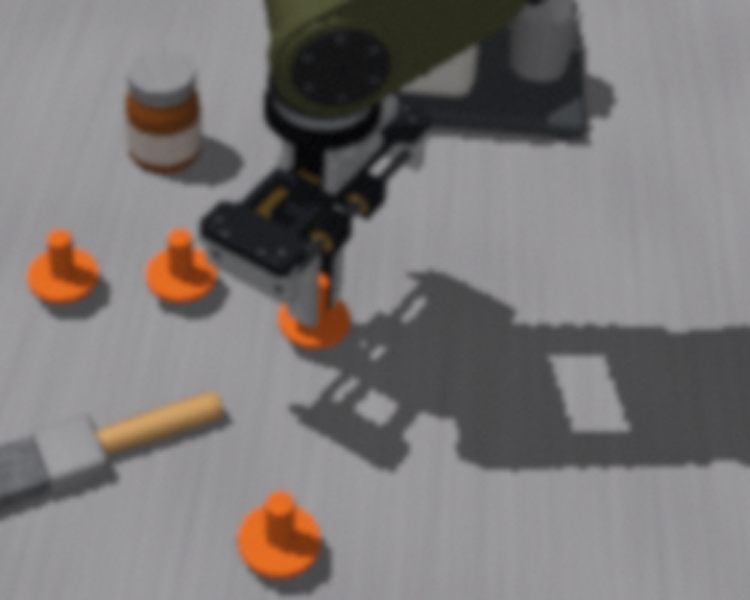

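Cap gripped by its knob (gap 17.5 mm). Lift it and carry it.

```bash
python3 -m jog '[[0,0,-2,0,0,0,12],[0,0,-4,0,0,0,12],[0,0,-4.5,0,0,0,12],[0,0,-4.5,0,0,0,12],[0,0,-4.5,0,0,0,12],[0,0,-4.5,0,0,0,12],[0,0,-4.5,0,0,0,12],[0,0,-2,0,0,0,12]]'
python3 -c "
from h import *
st();go(500.1,-129.6,330)"
```

```text
clock: 28.85
eef_pos: [563.4, 174.6, 334.5]
eef_rot: [3.138, 0.004, 2.64]
wrist_force: [-0.4, 0.2, -1.8]
finger_gap: 17.7
t 28.85 pos [563.4  174.6  334.46] rot [3.138  0.0039 2.6398] F [-0.39  0.18 -1.81] M [-0.04   0.024  0.027] q [ 0.238  0.332  1.186 -0.     1.618 -0.831] gap 17.7
tool shift cm [ -9.081 -29.716   0.377] yaw [3.138  0.0039 2.6398] turn_z None pos [563.4 174.6 334.5] t 28.85
```

```bash
python3 -m jog '[[-1.2,-4,0,0,0,0,12],[-1.2,-4,0,0,0,0,12],[-1.2,-4,0,0,0,0,12],[-1.2,-4,0,0,0,0,12],[-1.2,-4,0,0,0,0,12],[-1.2,-4,0,0,0,0,12],[-1.2,-4,0,0,0,0,12]]'
python3 -m jog '[[-0.7,-1.7,0,0,0,0,12],[0,0,0,0,0,0,12],[0,0,0,0,0,0,12],[0,0,0,0,0,0,12],[0,0,0,0,0,0,12]]'
python3 - <<'E'
from h import *
st(); go(500.1,-129.6,285)
s=monitor.read_state();c=vision.camera("wrist");cv2.imwrite("pics/w3.png",c["color"])
c=vision.camera("side");cv2.imwrite("pics/s4.png",cv2.resize(c["color"][60:260,260:460],None,fx=3,fy=3,interpolation=2))
E
```

```text
clock: 29.55
eef_pos: [501.3, -112.9, 329.9]
eef_rot: [-3.142, -0.0, 2.64]
wrist_force: [1.3, -0.5, -1.9]
finger_gap: 17.7
clock: 30.05
eef_pos: [500.2, -128.7, 329.9]
eef_rot: [3.142, -0.0, 2.641]
wrist_force: [0.2, 0.7, -1.4]
finger_gap: 17.6
t 30.05 pos [ 500.21 -128.66  329.93] rot [ 3.1415e+00 -1.0000e-04  2.6412e+00] F [ 0.15  0.65 -1.44] M [-0.063 -0.047 -0.009] q [-0.323  0.16   1.408  0.     1.574 -1.393] gap 17.6
tool shift cm [-0.036 -0.088  4.493] yaw [ 3.1415e+00 -1.0000e-04  2.6412e+00] turn_z None pos [ 500.2 -128.7  329.9] t 30.05
```

View pics/w3.png

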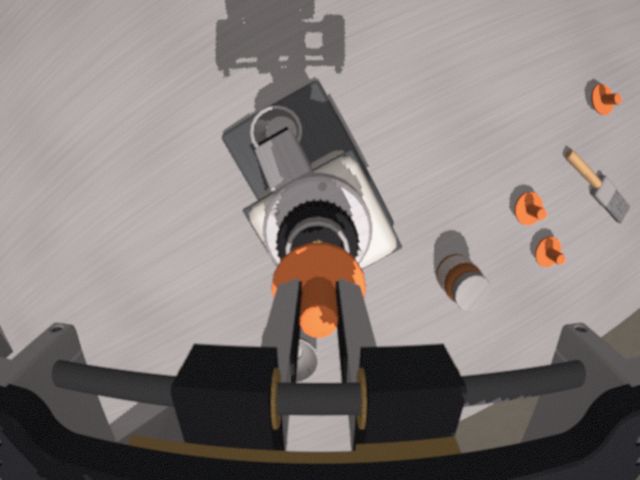

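View pics/s4.png

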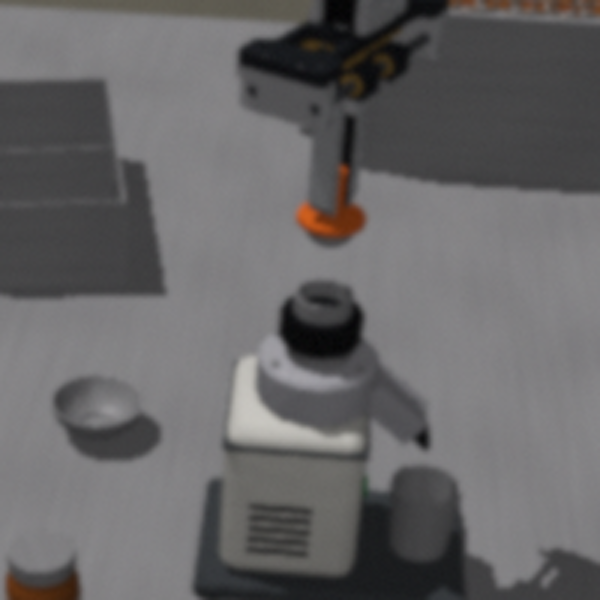

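The cap hangs upright over the throat in both views. Lowering it while watching the force.

```bash
python3 -m jog '[[0,-0.1,1.5,0,0,0,12],[0,0,2,0,0,0,12],[0,0,1,0,0,0,12],[0,0,0,0,0,0,12],[0,0,0,0,0,0,12]]'>/dev/null; python3 -c "
from h import *
st()"
python3 -m jog '[[0,0,0.4,0,0,0,12],[0,0,0.2,0,0,0,12],[0,0,0,0,0,0,12]]' >/dev/null; python3 -c "
from h import *
st()"
python3 -m jog '[[0,0,0.2,0,0,0,12],[0,0,0.2,0,0,0,12],[0,0,0,0,0,0,12]]' >/dev/null; python3 -c "
from h import *
st()"
```

```text
t 30.65 pos [ 499.76 -130.42  285.66] rot [3.1415e+00 7.0000e-04 2.6400e+00] F [-0.88 -0.14 -1.11] M [0.019 0.048 0.007] q [-0.326  0.174  1.491 -0.     1.476 -1.395] gap 17.7
t 30.95 pos [ 499.52 -130.48  278.87] rot [-3.1416e+00 -1.0000e-04  2.6398e+00] F [ 0.01 -0.62 -1.12] M [ 0.037 -0.041  0.002] q [-0.326  0.177  1.503 -0.     1.462 -1.395] gap 17.5
t 31.25 pos [ 499.44 -130.47  274.63] rot [-3.1415e+00 -5.0000e-04  2.6398e+00] F [-0.31 -0.54 -2.5 ] M [-0.051  0.    -0.013] q [-0.326  0.179  1.51   0.     1.453 -1.396] gap 17.3
```

```bash
python3 -m jog '[[0,0.08,0.2,0,0,0,12],[0,0,0.2,0,0,0,12],[0,0,0,0,0,0,12]]' >/dev/null; python3 -c "
from h import *
st()"
python3 -m jog '[[0,0,0.1,0,0,0,12],[0,0,0,0,0,0,12]]' >/dev/null; python3 -c "
from h import *
st()"
python3 -m jog '[[0,0,0.1,0,0,0,12],[0,0,0,0,0,0,12]]' >/dev/null; python3 -c "
from h import *
st()"
```

```text
t 31.55 pos [ 499.85 -129.75  270.58] rot [-3.1415e+00 -5.0000e-04  2.6399e+00] F [ 0.29 -1.35 -1.77] M [-0.003  0.03   0.019] q [-0.325  0.181  1.516 -0.     1.444 -1.394] gap 17.4
t 31.75 pos [ 499.9  -129.82  269.85] rot [-3.1416e+00 -1.0000e-04  2.6398e+00] F [-0.44 -0.02 -0.93] M [-0.008 -0.052 -0.018] q [-0.325  0.182  1.518 -0.     1.442 -1.394] gap 17.5
t 31.95 pos [ 499.93 -129.81  268.89] rot [-3.1416  0.      2.6398] F [ 0.69  0.57 -0.78] M [-0.028 -0.009 -0.047] q [-0.325  0.182  1.519 -0.     1.44  -1.394] gap 17.3
```

```bash
python3 -m jog '[[0,0,0.1,0,0,0,12],[0,0,0,0,0,0,12],[0,0,0,0,0,0,12]]' >/dev/null; python3 -c "
from h import *
st()"
python3 -m jog '[[0,0,0.05,0,0,0,12],[0,0,0,0,0,0,12],[0,0,0,0,0,0,12]]' >/dev/null; python3 -c "
from h import *
st()"
```

```text
t 32.25 pos [ 499.99 -129.83  268.82] rot [3.1414e+00 1.1000e-03 2.6398e+00] F [-2.08  1.09  6.07] M [ 0.161  0.507 -0.008] q [-0.325  0.182  1.52  -0.     1.439 -1.394] gap 17.6
t 32.55 pos [ 500.01 -129.88  268.81] rot [3.1413e+00 1.7000e-03 2.6397e+00] F [-4.15  0.89  9.42] M [ 0.23   0.781 -0.026] q [-0.325  0.181  1.52  -0.     1.438 -1.394] gap 17.3
```

Seated: the height stops at 268.8 mm, where home was calculated as 268.9, and the force rises. Easing off, opening and rising.

```bash
python3 -m jog '[[0,0,-0.1,0,0,0,12],[0,0,0,0,0,0,30],[0,0,0,0,0,0,50],[0,0,0,0,0,0,60],[0,0,0,0,0,0,60],[0,0,-2,0,0,0,60],[0,0,-4,0,0,0,60],[0,0,-4,0,0,0,60]]'
python3 -m jog '[[-4,0,-4,0,0,0,60],[-4,0,-4,0,0,0,60],[-4,0,0,0,0,0,60],[-4,0,0,0,0,0,60],[0,0,0,0,0,0,60],[0,0,0,0,0,0,60],[0,0,0,0,0,0,60]]'
python3 - <<'E'
from h import *
st()
s=monitor.read_state();c=vision.camera("wrist");cv2.imwrite("pics/w4.png",c["color"])
print(wproj(c,s,[[500,-129.5,300],[500,-129.5,264]]))
c=vision.camera("side");cv2.imwrite("pics/s5.png",cv2.resize(c["color"][120:270,280:440],None,fx=4,fy=4,interpolation=2));print(proj(c,[500,-129.5,300]),proj(c,[500,-129.5,261]))
c=vision.camera("top");cv2.imwrite("pics/t5.png",c["color"])
E
```

```text
clock: 33.35
eef_pos: [499.6, -129.7, 369.5]
eef_rot: [-3.141, -0.001, 2.64]
wrist_force: [-0.0, -0.1, 0.8]
finger_gap: 56.5
clock: 34.05
eef_pos: [626.9, -199.3, 435.0]
eef_rot: [3.141, 0.001, 2.64]
wrist_force: [-0.8, 0.5, 1.2]
finger_gap: 56.3
t 34.05 pos [ 626.89 -199.26  434.99] rot [3.1414e+00 1.4000e-03 2.6399e+00] F [-0.84  0.48  1.17] M [-0.005 -0.009 -0.01 ] q [-0.363  0.558  0.641  0.     1.942 -1.433] gap 56.3
[[319.3830164   60.46296088]
 [319.25165321  67.67749178]]
(np.float64(370.0038139608677), np.float64(140.91372245393404)) (np.float64(368.62795210858735), np.float64(156.1186756204354))
```

View pics/w4.png

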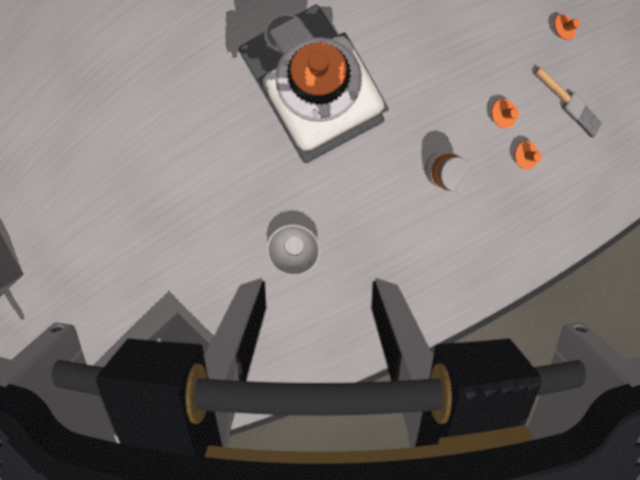

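View pics/s5.png

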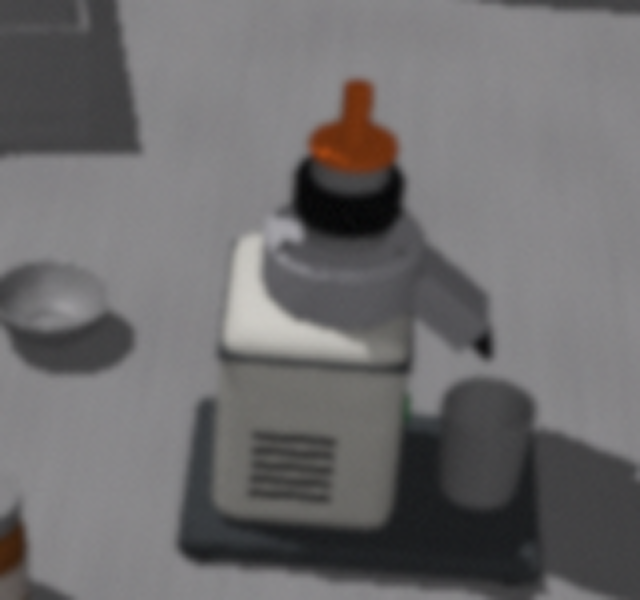

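View pics/t5.png

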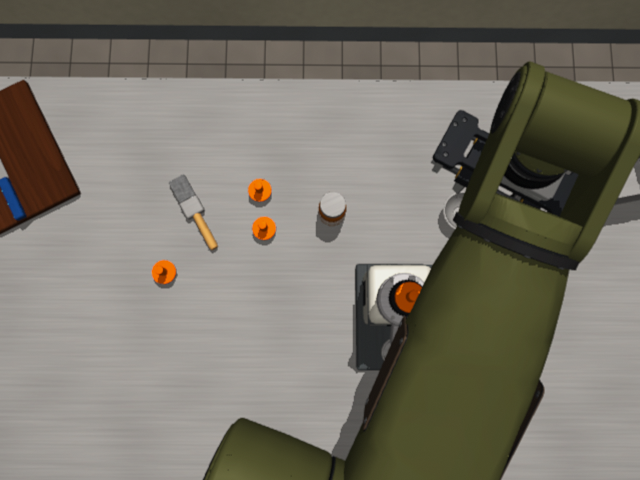

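The cap stands upright on the throat rim. In the side view its knob top is at (370,140.5), with (370.0,140.9) predicted for home. The cup, jar, dish and brush look unmoved. Handing in.

```bash
python3 -c "
from cell import order
print(order.sign_off())"
```

```text
the job is handed in; nothing more can be done
None
```

The ring is set five clicks open from the burr stop and the orange cap is home in the throat. I handed the job in at about 34 s; no verdict was reported.

- **Closing the ring:** I turned it clockwise until the stop's spring was felt. The highest torque held was about 0.50 N m in total, part of it from the notch, so it stayed below the forcing limit of 0.65. A second, gentler touch went to about 0.37 N m.
- **Opening the ring:** The clicks came at tool angles of 103.1, 115.1, 127.2, 139.3 and 151.3°, evenly about 12.05° apart. I let go in the fifth with almost no torque left on the ring.
- **Cap:** I took the one nearest the base. It stopped at a TCP height of 268.8 mm, where 268.9 was calculated for home. In the side picture its knob top is within half a pixel of where it should be, and it stands upright.
- **Bench:** The jar, brush and dish look unmoved, as does the cup, though the arm partly hid the dish and cup in the last top view. I judged this by eye and did not measure it.

**Least certain point:** which notch counts as click one. The stop touched only about 2 to 3° before a notch at roughly 91°. I did not count that notch, because the torque under the stop rose steadily and the normal pull into a notch never came. The ring's own angle cannot be measured, so the count rests on torque alone.

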